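# Gauge a press pin and hold down the recessed reset button

## Robot

A 6-joint arm with a two-finger parallel gripper is mounted at the origin on the work surface. World frame = base frame: x ahead of the robot, y to its left, z up, the work surface at z = 0. Lengths are in m, angles in rad, forces in N, time in s.
With the tool pointing down it reaches from about 0.35 to 0.975 m from the base axis. Payload 17.4 kg.
Tool frame: the origin (TCP) lies at the very end of the fingers, on their centre line; the grasp point (between the pads) lies 19 mm behind it; z points along the fingers, x is the direction in which the jaws open and shut, and the axes are right-handed (so a half turn about z gives the same grasp; the last joint's range is limited). The gripper opens to 85 mm and grips with 20 to 120 N. Pads are 22 mm wide; open, the fingers measure 114 mm over their backs; the gripper's body (76 mm by 85 mm) begins 54 mm behind the grasp point. The pads swing forward as they close: fully open they stand 13 mm farther back than shut.
Start: joints at [-1.246, 0.116, 1.442, -0, 1.584, -0.038], TCP at [0.24, -0.631, 0.231] pointing down, gripper open.
Joint ranges: [-2.83, 2.83], [-0.83, 2.19], [0.07, 2.5], [-1.14, 4.28], [0.01, 3], [-2.97, 2.97]. Speed limits (rad/s): [1.89, 1.89, 2.22, 3.14, 3.14, 3.14].

## Interface

Orientations are given as a rotation vector (axis times angle).
In Python, from rig import monitor, cams, ticket gives the robot as it stands.
- The arm moves only by the tool servo_tool, never from a script. Its argument "series" is a list of rows, each an object with "travel": the shift along the world's x, y, z in units of 30 mm (1.0 is 30 mm), a list of three; "turn": the turn about the world's z in units of 5 degrees (1.0 is 5 degrees); "hand": the finger opening in mm, from 0 to 85.4. In form: [{"travel": [dx, dy, dz], "turn": turn, "hand": hand}, ...]. A call has 1 to 20 rows; each row is the pose to reach, as a shift and turn from the pose commanded when the call began; what a row does not reach only later rows make up. A row lasts 1/12 s, in which the tool goes at most 41.7 mm and 7.16 degrees, less where a joint would pass 70% of its speed; a pose out of reach is approached as far as the arm can. A call with a gripper value outside its range is refused whole. The fingers move at their own pace and stop on an object; "grip_force" is the grip in N (left out, the last holds). Time passes only in rows, so rows that repeat a pose let the fingers close. It gives the time, the measured TCP pose, the force and the opening at its end, in the units of the state.
- monitor.sense(): the state, without advancing time (a new reading comes with each control period).
- cams.grab_frame(name): name is "scene" or "top" or "wrist"; returns a dict with "pixels" (480x640x3 uint8, red, green, blue), "fovy" (degrees; the focal length in pixels is half the picture's height over the tangent of half this angle, whatever the lens; pixels are square), "cx", "cy" (the principal point, pixels), "view" (4x4, takes a point from world to camera coordinates). Camera axes: x right, y down, z forward; pixel columns grow to the right and rows downward; lengths in m; the calibration is good to about 2 mm. A picture is of the moment at which its call begins. There is no depth.
- ticket.job_done(): hands the job in, once; it reports no verdict.
The state is a dict: "t": time; "joint_positions": joint angles; "qvel": joint speeds; "tau": joint torques, N m; "tool_pos": TCP position; "orientation": TCP orientation; "force": force on the tool from outside, world axes, zero at the start; "moment": the same for the moment, N m; "grip_width": finger opening in m.
Only numpy, scipy, OpenCV 4.12 (cv2) and the standard library are available. Lean on these libraries where they do the work, as an engineer would, in place of code of your own. Each camera call takes 0.05 s, during which the arm holds its last target.

## Task

One of the two green-handled press pins in the blue rack is slim enough for the service opening (yellow square) in the grey network unit's lid: find it by trying a pin in the bore of the metal gauge block, where the right one slides in and pushes the sprung foot down. Stand a pin that will not go in back in a hole of the rack. Then reach the proven pin through the service opening, press the sunken reset button fully down and keep it down for at least three seconds; finish while still gripping the pin and holding the button down, and do not disturb the tape, the tray or the bottle.

Things in the scene. Friction and masses are not known exactly. Their poses are not given: they have to be found in the camera images.
- rack: Blue pin rack, fixed, 70 x 150 x 55 mm (x, y, z); origin at the centre of its underside, z up. Two holes on its centre line, 80 mm apart along its y, each holding an upright press pin (35 to 70 g). One pin's steel shank is 5 mm thick, the other's 11 mm, both 45 mm long and hidden in the rack; which hole holds which changes from start to start.
- rack_seat: White plate in the rack, fixed to it, its top 50 mm above the table; origin at the centre of its underside, 35 mm above the table. Its two holes are 15 mm in diameter (1.5 mm chamfer); around each, the rack's blue 5 mm thick top plate leaves a recess 30 mm in diameter that takes a pin's collar, so a pin in the rack hangs by its collar on this seat.
- slot_left (a point): Axis of the rack hole on the rack's +y side, at seat height (50 mm above the table). The pin here: black collar 23 mm in diameter, 50 to 54 mm above the table; green square handle 18 x 18 mm (sides parallel to the rack's) above it, 54 to 104 mm above the table; shank below the collar, its tip 5 mm above the table (45 mm under the collar's underside).
- slot_right (a point): Axis of the rack hole on the rack's -y side, at seat height (50 mm above the table). The pin here has the same collar, handle and shank length as the other and stands at the same height; only the shank's thickness differs.
- gauge: Aluminium gauge block, 50 x 50 x 45 mm on a thin 70 mm dark base, fixed; origin at the centre of its underside. A vertical bore of 9 mm diameter with a 0.5 mm chamfer runs through its middle.
- gauge_mouth (a point): Centre of the gauge's bore at its top face, 45 mm above the table.
- gauge_foot (a joint): Travel in m of the sprung brass foot in the gauge's bore: 0 = up (its top 15 mm below the mouth), 0.008 = fully down; it needs 1.0 N to start and 1.6 N fully down. Only the 5 mm shank can enter; the 11 mm one stops on the mouth.
- unit: Grey sheet-metal network unit, fixed, 180 x 260 x 44 mm; origin at the centre of its underside. Flat lid with black vent slots and a yellow square, 33 mm wide, round the service opening. The opening is 30 mm towards -x and 50 mm towards +y from the unit's centre.
- port (a point): Centre of the service opening at the lid's top face, 44 mm above the table: a round hole of 9 mm diameter in the 4 mm thick lid, with a 0.5 mm chamfer.
- reset_button (a joint): Travel in m of the orange reset button, 14 mm in diameter, straight below the service opening: 0 = up (its top 18 mm below the lid's top face), 0.005 = fully down (23 mm below); counts as down above 0.0035. It needs 2.0 N to start, 4.5 N fully down, and springs back.
- tape: Bystander, to be left alone: white tape roll lying flat, 90 mm in diameter, 64 mm bore, 24 mm high; origin at the centre of its underside.
- bracket_tray: Bystander, to be left alone: black tray of metal brackets, 110 x 130 mm, about 60 mm high; origin at the centre of its underside.
- bottle: Bystander, to be left alone: small capped bottle standing upright, 44 mm in diameter, 100 mm high; origin at the centre of its underside.
Mind the look-alikes: they are no part of the job. What is shaped like the gauge but purple is not meant.

How it is judged:
On the way, in this order (a step that is already met when the one before it is completed fails the run):
1. a pin has been slid into the gauge and has pushed its foot down (value of joint gauge_foot above 0.004 m), for 0.1 s.
2. the reset button has been held down for three seconds (value of joint reset_button above 0.0035 m), for 2.9 s.
At the end, for the whole second after the job is handed in: The reset button is held down (more than 3.5 of its 5 mm) by the pin while the fingers press on the pin (over 2 N); the gauge is empty (foot within 2 mm of up) and the other pin stands in the rack, its weight on the seat (over 0.1 N) (value of joint reset_button above 0.0035 m and value of joint gauge_foot below 0.002 m and contact force between the fingers and anything else above 2 N and contact force between rack_seat and anything else above 0.1 N); the arm keeps its last pose, push and grip.
It fails at once if the tape roll was moved more than 25 mm (distance of tape from where it was at the start of the episode above 0.025 m).
It fails at once if the bracket tray was moved more than 25 mm (distance of bracket_tray from where it was at the start of the episode above 0.025 m).
It fails at once if the bottle was moved more than 25 mm (distance of bottle from where it was at the start of the episode above 0.025 m).
It also fails if it takes over 72 s, if anything falls off the work surface, if the arm or the gripper's body presses on something with over 40 N, if the wrist force passes 120 N, or if a joint passes its speed limit or range.

## Working session

There is one attempt and no reset: what is moved stays moved. The work goes in short steps, Python scripts to look and compute and a tool call to move; the robot and the scene stay as the last step left them, time stands still between calls to the robot, and variables do not carry over. Pictures are saved under pics/ and viewed, and the job is handed in when it is done.

Besides the shell and the picture viewer there is one more tool, called after "Call:" as name([rows], argument=value, ...), one row to a line, values as JSON. servo_tool: Moves the arm, as the interface text tells. Its arguments: {"type":"object","properties":{"series":{"type":"array","items":{"type":"object","properties":{"travel":{"type":"array","items":{"type":"number"}},"turn":{"type":"number"},"hand":{"type":"number"}}}},"grip_force":{"type":"number"}},"required":["series"]}

```bash
mkdir -p pics; ls
cat > h.py <<'E'
import numpy as np, cv2
from rig import monitor, cams, ticket
def grab(n,fn=None):
    f=cams.grab_frame(n)
    if fn: cv2.imwrite('pics/'+fn,f['pixels'][:,:,::-1])
    return f
def ray(f,u,v):
    V=np.array(f['view']);F=240/np.tan(np.radians(f['fovy'])/2)
    d=np.array([(u-f['cx'])/F,(v-f['cy'])/F,1.0])
    R=V[:3,:3];o=-R.T@V[:3,3];return o,R.T@d
def onz(f,u,v,z):
    o,d=ray(f,u,v);return o+d*(z-o[2])/d[2]
def proj(f,p):
    V=np.array(f['view']);F=240/np.tan(np.radians(f['fovy'])/2)
    c=V[:3,:3]@np.array(p)+V[:3,3];return np.array([f['cx']+F*c[0]/c[2],f['cy']+F*c[1]/c[2]])
E
python3 - <<'E'
from h import *
for n in('scene','top','wrist'):
    f=grab(n,n+'0.png'); o,_=ray(f,320,240);print(n,f['fovy'],f['cx'],f['cy'],o)
print(monitor.sense())
E
```

```text
pics
scene 57.00079314034263 321.2621486028599 240.6664860531776 [ 1.10304236 -0.09335309  1.01848368]
top 51.226991558830164 328.5341201383972 238.46745350966833 [0.32199221 0.03145238 1.53855219]
wrist 71.85202764548328 318.6869657926225 244.09496001638428 [ 0.31887763 -0.60017593  0.37272156]
{'t': 0.15, 'joint_positions': array([-1.24579074e+00,  1.16398894e-01,  1.44211214e+00,  1.73512538e-05,
        1.58404102e+00, -3.77925579e-02]), 'qvel': array([-2.39610049e-04, -1.07428941e-03, -1.96623731e-03,  1.27932543e-03,
       -7.92897734e-05,  1.10053968e-03]), 'tau': array([-1.08540375e-03, -7.32505345e+01, -6.32849550e+01, -1.13054425e-04,
        4.93781670e-03,  5.21210109e-05]), 'tool_pos': array([ 0.23950344, -0.63091534,  0.230716  ]), 'orientation': array([-2.58526956e+00,  1.78389707e+00,  1.19061646e-03]), 'force': array([ 0.44397999, -0.56853964, -0.19915026]), 'moment': array([ 0.00754013, -0.03311354,  0.00015858]), 'grip_width': 0.0855991397123466}
```

View pics/top0.png

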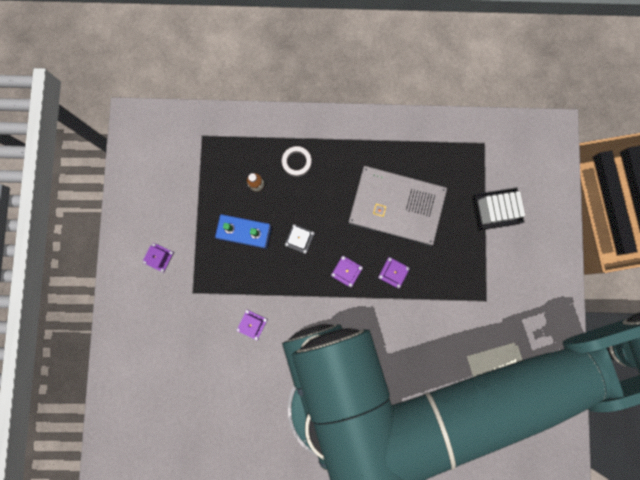

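View pics/scene0.png

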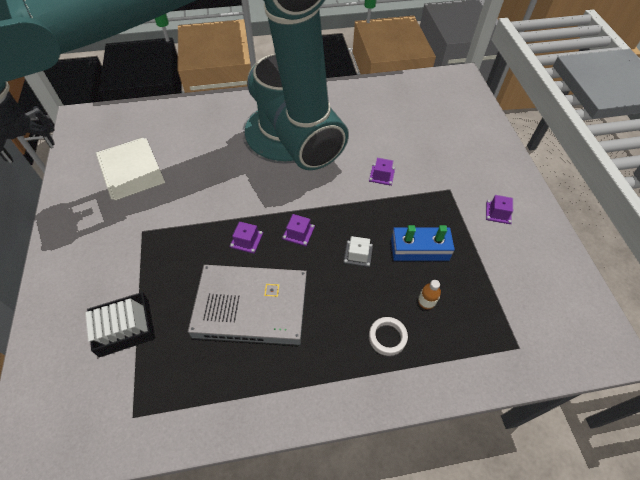

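View pics/wrist0.png

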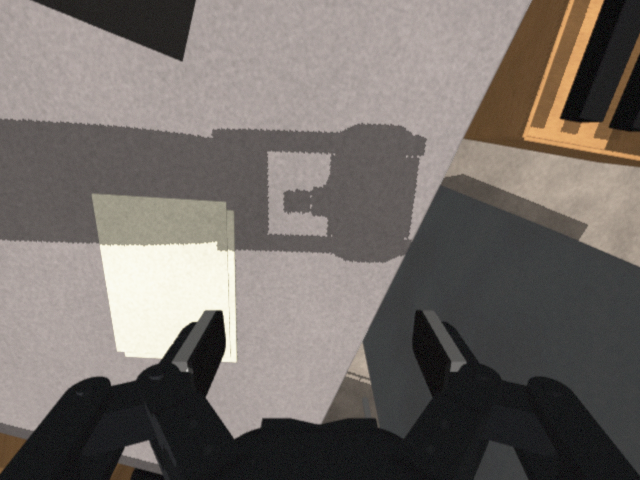

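Top view: rack at (243,231), the silver gauge at (299,238), unit at (400,205) with the yellow square at (380,210), tape (296,161), bottle (255,182) and tray (498,208). Things that could be taken for the gauge: four purple blocks at (347,271), (394,272), (252,325) and (157,258), and the silver one at (299,238), which I choose.

Run:
```python
from h import *
S=grab('scene');T=grab('top')
def blobs(f,lo,hi,roi,mn=8):
    h=cv2.cvtColor(f['pixels'],cv2.COLOR_RGB2HSV)
    m=cv2.inRange(h,lo,hi);z=np.zeros_like(m);a,b,c,d=roi;z[b:d,a:c]=m[b:d,a:c]
    n,l,st,ce=cv2.connectedComponentsWithStats(z)
    return [(st[i,4],ce[i].round(1),(l==i).astype(np.uint8)) for i in range(1,n) if st[i,4]>=mn]
for nm,f,roi in(('top',T,(200,140,480,300)),('scene',S,(140,190,510,400))):
  for col,lo,hi,z in(('blue',(105,120,60),(125,255,255),.055),('green',(55,100,40),(85,255,255),.104),('yellow',(15,90,120),(32,255,255),.044)):
    for a,c,m in blobs(f,lo,hi,roi):
        r=cv2.minAreaRect(cv2.findNonZero(m))
        bx=[onz(f,u,v,z)[:2].round(4).tolist() for u,v in cv2.boxPoints(r)]
        print(nm,col,a,c,onz(f,*c,z)[:2].round(4),bx)
def crop(f,a,b,c,d,fn,s):cv2.imwrite('pics/'+fn,cv2.resize(f['pixels'][b:d,a:c,::-1],None,fx=s,fy=s,interpolation=cv2.INTER_CUBIC))
crop(T,205,195,405,265,'tc.png',4);crop(S,180,210,470,350,'sc.png',2.7)
```

```text
top blue 1106 [242.4 230.7] [0.5187 0.2933] [[0.4944, 0.377], [0.5704, 0.3661], [0.5428, 0.2072], [0.4672, 0.2191]]
top green 43 [226.9 226.3] [0.5238 0.3301] [[0.52, 0.3427], [0.535, 0.3386], [0.528, 0.3156], [0.513, 0.3197]]
top green 37 [253.4 231.6] [0.5104 0.2528] [[0.5178, 0.2629], [0.5183, 0.2427], [0.5037, 0.2421], [0.5032, 0.2623]]
top yellow 43 [379.  209.6] [ 0.5958 -0.1152] [[0.5836, -0.0961], [0.6149, -0.1033], [0.6076, -0.1355], [0.5763, -0.1283]]
scene blue 1053 [422.9 239.7] [0.5249 0.293 ] [[0.5429, 0.2097], [0.4728, 0.229], [0.4999, 0.3875], [0.5692, 0.3628]]
scene blue 433 [419.7 256. ] [0.5716 0.2698] [[0.5583, 0.1799], [0.4937, 0.2177], [0.5803, 0.3524], [0.6404, 0.3112]]
scene green 125 [409.8 232.8] [0.5287 0.2471] [[0.5488, 0.2265], [0.5007, 0.2515], [0.5099, 0.2693], [0.5576, 0.2439]]
scene green 132 [440.8 232.6] [0.5414 0.3243] [[0.5605, 0.301], [0.5125, 0.3308], [0.523, 0.3481], [0.5706, 0.3179]]
scene yellow 64 [271.6 289.9] [ 0.5974 -0.1143] [[0.578, -0.1309], [0.5839, -0.0968], [0.6165, -0.1009], [0.6107, -0.1344]]
scene yellow 19 [431.6 292.7] [0.6721 0.2715] [[0.6661, 0.2642], [0.669, 0.2812], [0.6795, 0.2778], [0.6766, 0.2608]]
scene yellow 18 [436.9 294.1] [0.6779 0.2832] [[0.666, 0.2797], [0.6681, 0.2918], [0.6889, 0.2849], [0.6868, 0.2728]]
```

View pics/tc.png

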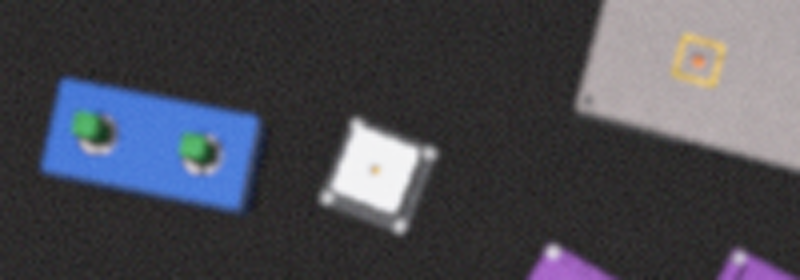

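View pics/sc.png

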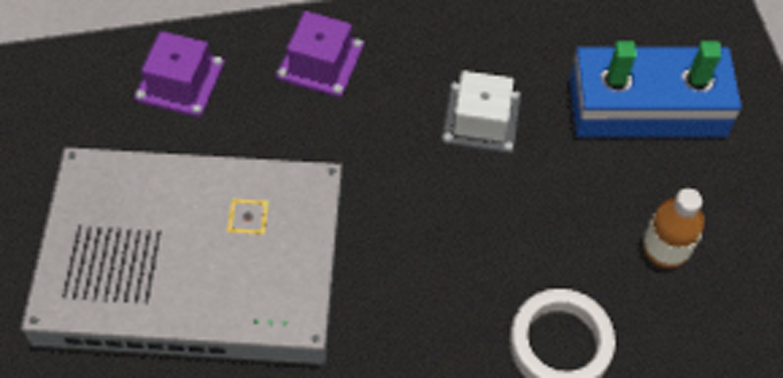

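The silver block at crop (375,170) is the gauge; the purple ones are look-alikes. I'll hover over the right-hand pin with the jaws along the rack's x.

Call:
servo_tool([
  {"travel":[4,14,0],"turn":6,"hand":60},
  {"travel":[9.08,29.46,-0.5],"turn":11.86,"hand":60},
  {"travel":[9.08,29.46,-0.5],"turn":11.86,"hand":60},
  {"travel":[9.08,29.46,-0.5],"turn":11.86,"hand":60},
  {"travel":[9.08,29.46,-0.5],"turn":11.86,"hand":60},
  {"travel":[9.08,29.46,-0.5],"turn":11.86,"hand":60},
  {"travel":[9.08,29.46,-0.5],"turn":11.86,"hand":60},
  {"travel":[9.08,29.46,-0.5],"turn":11.86,"hand":60},
  {"travel":[9.08,29.46,-0.5],"turn":11.86,"hand":60},
  {"travel":[9.08,29.46,-0.5],"turn":11.86,"hand":60},
  {"travel":[9.08,29.46,-0.5],"turn":11.86,"hand":60},
  {"travel":[9.08,29.46,-0.5],"turn":11.86,"hand":60},
  {"travel":[9.08,29.46,-0.5],"turn":11.86,"hand":60},
  {"travel":[9.08,29.46,-0.5],"turn":11.86,"hand":60},
  {"travel":[9.08,29.46,-0.5],"turn":11.86,"hand":60},
  {"travel":[9.08,29.46,-0.5],"turn":11.86,"hand":60},
  {"travel":[9.08,29.46,-0.5],"turn":11.86,"hand":60},
  {"travel":[9.08,29.46,-0.5],"turn":11.86,"hand":60},
  {"travel":[9.08,29.46,-0.5],"turn":11.86,"hand":60},
  {"travel":[9.08,29.46,-0.5],"turn":11.86,"hand":60},
])

```text
t: 1.92
tool_pos: [0.4849, 0.1676, 0.2179]
orientation: [-3.13, 0.271, -0.001]
force: [1.3, -0.8, -0.1]
grip_width: 0.0596
```

Call:
servo_tool([
  {"travel":[0,0,0],"turn":0,"hand":60},
  {"travel":[0,0,0],"turn":0,"hand":60},
])

```text
t: 2.08
tool_pos: [0.4848, 0.1669, 0.2172]
orientation: [3.13, -0.266, -0.002]
force: [-0.2, -1.2, 0.2]
grip_width: 0.0602
```

Run:
```python
from h import *
f=grab('wrist','w1.png');s=monitor.sense();print(s['t'],s['tool_pos'],s['orientation'])
print(proj(f,s['tool_pos']), np.linalg.inv(f['view']).round(3))
for p in [(.5258,.332,.104),(.512,.253,.104)]:print(proj(f,p))
```

```text
2.1333 [0.48469785 0.16565966 0.21748495] [ 3.12952036e+00 -2.68808567e-01 -1.27954408e-03]
[317.94942745 316.69261279] [[ 0.986 -0.159 -0.056  0.5  ]
 [-0.168 -0.932 -0.322  0.251]
 [-0.001  0.327 -0.945  0.359]
 [ 0.     0.     0.     1.   ]]
[337.61807851  -8.58088516]
[335.14186515 123.66681017]
```

View pics/w1.png

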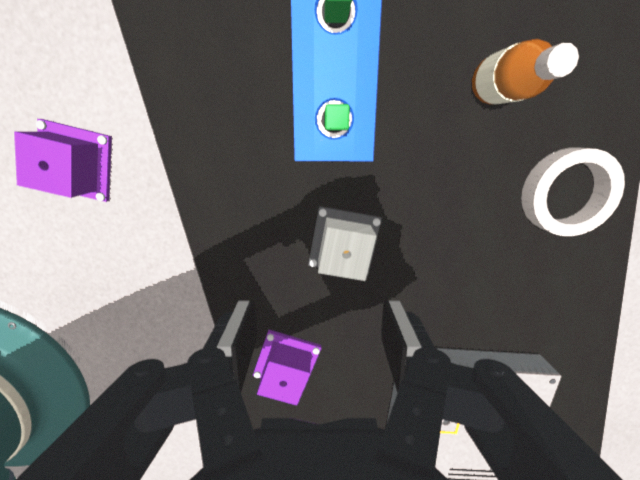

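Wrist view: right pin's top at (338,117), left pin at (337,10), silver gauge bore at (347,254), bottle and tape on the right.

Run:
```python
from h import *
f=grab('wrist')
px=f['pixels'];h=cv2.cvtColor(px,cv2.COLOR_RGB2HSV)
m=cv2.inRange(h,(50,100,150),(80,255,255));m[:,400:]=0
n,l,st,ce=cv2.connectedComponentsWithStats(m)
for i in range(1,n):
    if st[i,4]>20: print('green',st[i],ce[i],onz(f,*ce[i],.104))
m=cv2.inRange(h,(100,120,60),(125,255,255))
p=cv2.findNonZero(m[:162].copy());r=cv2.minAreaRect(p);print([onz(f,u,v,.055)[:2].round(4) for u,v in cv2.boxPoints(r)],r)
print('gauge',onz(f,347,254,.045))
cv2.imwrite('pics/w1c.png',np.hstack([cv2.resize(px[80:164,280:400,::-1],None,fx=3.3,fy=3.3),cv2.resize(px[210:294,290:410,::-1],None,fx=3.3,fy=3.3)]))
# two-view gauge bore from crops
T=grab('top');print(onz(T,298.4,237.1,.045))
S=grab('scene');print(onz(S,359.3,245.3,.045))
```

```text
green [325 102  24  26 590] [336.32372881 114.79491525] [0.51387897 0.25748395 0.104     ]
[array([0.4939, 0.3471]), array([0.5626, 0.3352]), array([0.5493, 0.2151]), array([0.47  , 0.2288])] ((335.0, 80.0), (160.0, 90.0), 90.0)
gauge [0.50768653 0.12721497 0.045     ]
[0.50518507 0.12590916 0.045     ]
[0.50757717 0.12691464 0.045     ]
```

View pics/w1c.png

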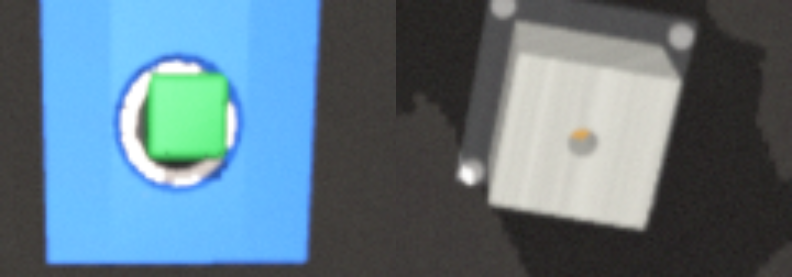

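Call:
servo_tool([
  {"travel":[0.48,1.5,-1],"turn":0,"hand":50},
  {"travel":[0.96,3.0,-2],"turn":0,"hand":50},
  {"travel":[0.96,3.0,-3],"turn":0,"hand":50},
  {"travel":[0.96,3.0,-3],"turn":0,"hand":50},
  {"travel":[0.96,3.0,-3],"turn":0,"hand":50},
])

```text
t: 2.7
tool_pos: [0.5127, 0.2545, 0.1249]
orientation: [3.128, -0.271, -0.006]
force: [0.5, -0.3, -0.1]
grip_width: 0.05
```

Run:
```python
from h import *
f=grab('wrist','w2.png')
s=monitor.sense();print(s['t'],s['tool_pos'],s['orientation'],s['force'])
h=cv2.cvtColor(f['pixels'],cv2.COLOR_RGB2HSV)
m=cv2.inRange(h,(50,100,150),(80,255,255))
n,l,st,ce=cv2.connectedComponentsWithStats(m)
for i in range(1,n):
    if st[i,4]>50: print('green',st[i],ce[i],onz(f,*ce[i],.104))
```

```text
2.75 [0.51342524 0.2542248  0.12742495] [ 3.12868590e+00 -2.72130014e-01 -2.38303691e-03] [-1.33030837  0.52861588  0.59168109]
green [ 301  115   37   39 1388] [319.05907781 134.16066282] [0.52764917 0.33655102 0.104     ]
```

View pics/w2.png

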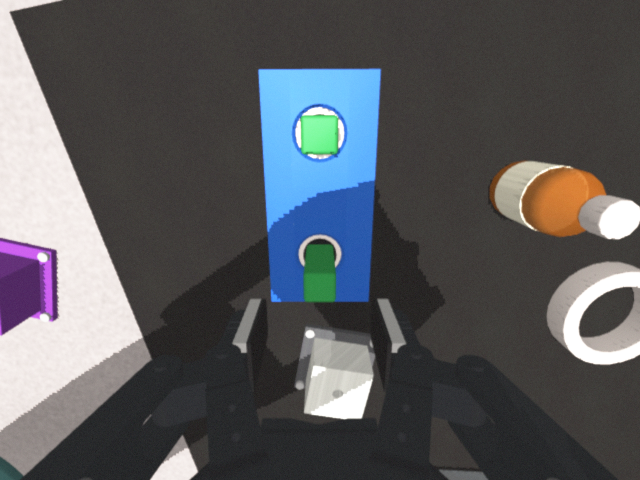

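Wrist view: right pin between the jaws, its top face centre about (320,287); left pin at (319,134); both rings are centred on their pins.

Run:
```python
from h import *
f=grab('wrist')
h=cv2.cvtColor(f['pixels'],cv2.COLOR_RGB2HSV)
m=cv2.inRange(h,(50,100,30),(85,255,255))[230:320,280:360]
v=h[230:320,280:360,2]
for r in range(0,90,3):
    q=np.where(m[r])[0]
    if len(q): print(230+r,280+q.min(),280+q.max(),int(v[r,40]))
print(onz(f,320,286,.104),monitor.sense()['tool_pos'])
```

```text
245 306 331 107
248 305 331 111
251 305 332 110
254 304 332 111
257 304 332 112
260 305 332 109
263 304 332 111
266 303 333 109
269 303 333 110
272 303 333 133
275 303 333 138
278 303 333 137
281 303 333 139
284 303 333 143
287 303 333 137
290 303 333 137
293 303 333 134
296 303 333 135
299 305 331 99
[0.51522532 0.25764082 0.104     ] [0.513972   0.25416064 0.12904667]
```

Call:
servo_tool([
  {"travel":[0.02,0.11,-1],"turn":0,"hand":50},
  {"travel":[0.02,0.11,-2.15],"turn":0,"hand":50},
  {"travel":[0.02,0.11,-2.15],"turn":0,"hand":20},
  {"travel":[0.02,0.11,-2.15],"turn":0,"hand":0},
  {"travel":[0.02,0.11,-2.15],"turn":0,"hand":0},
  {"travel":[0.02,0.11,-2.15],"turn":0,"hand":0},
  {"travel":[0.02,0.11,-2.15],"turn":0,"hand":0},
], grip_force=50)

```text
t: 3.38
tool_pos: [0.5154, 0.2587, 0.0661]
orientation: [-3.128, 0.272, -0.005]
force: [-1.3, -2.3, 9.6]
grip_width: 0.0174
```

Call:
servo_tool([
  {"travel":[0,0,1],"turn":0,"hand":0},
  {"travel":[0,0,2],"turn":0,"hand":0},
  {"travel":[0,0,2.8],"turn":0,"hand":0},
  {"travel":[0,0,2.8],"turn":0,"hand":0},
])

```text
t: 3.72
tool_pos: [0.5162, 0.2593, 0.1545]
orientation: [-3.126, 0.271, -0.012]
force: [0.9, -0.4, 0.2]
grip_width: 0.0174
```

Run:
```python
from h import *
f=grab('wrist','w3.png');g=grab('scene','s3.png')
s=monitor.sense();print(s['t'],s['tool_pos'],s['force'],s['grip_width'])
u,v=map(int,proj(g,(.515,.2575,.12)));print(u,v)
cv2.imwrite('pics/s3c.png',cv2.resize(g['pixels'][v-60:v+60,u-70:u+70,::-1],None,fx=5,fy=5))
```

```text
3.8167 [0.51486472 0.25871784 0.1494635 ] [-0.60918976 -0.390968   -0.52745387] 0.017396517551959537
413 224
```

View pics/w3.png

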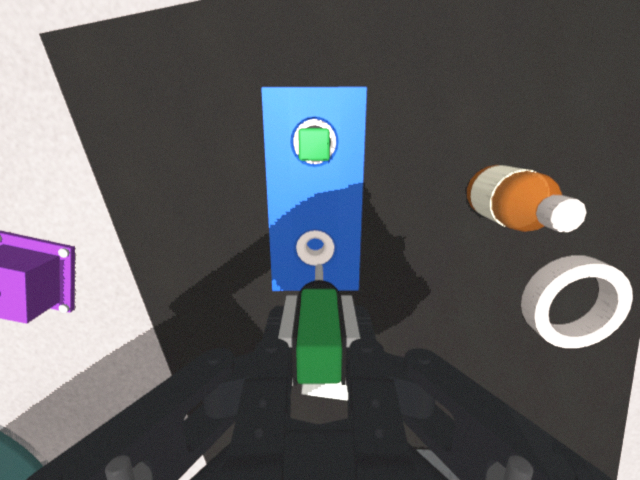

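View pics/s3c.png

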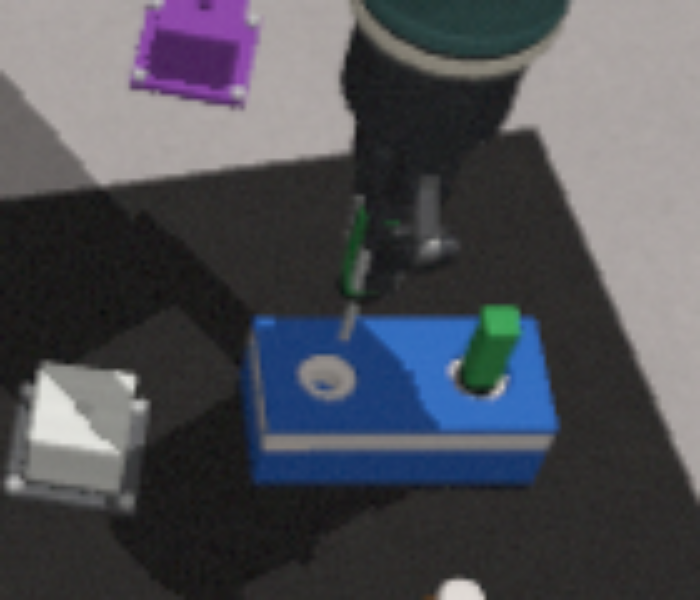

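The lifted right-hand pin shows a thin shank (about 8 px wide at (319,270) in the wrist view, against about 36 px for the handle), so it is the slim one. Next I locate its tip.

Run:
```python
from h import *
f=grab('wrist');s=monitor.sense();print(s['tool_pos'])
c=f['pixels'][225:305,275:365,::-1];cv2.imwrite('pics/w3c.png',cv2.resize(c,None,fx=7,fy=7))
for z in(.086,.092,.098):print(z,onz(f,319,266,z))
```

```text
[0.51436769 0.25849366 0.14798444]
0.086 [0.51557377 0.25750703 0.086     ]
0.092 [0.51597956 0.2599865  0.092     ]
0.098 [0.51638535 0.26246596 0.098     ]
```

View pics/w3c.png

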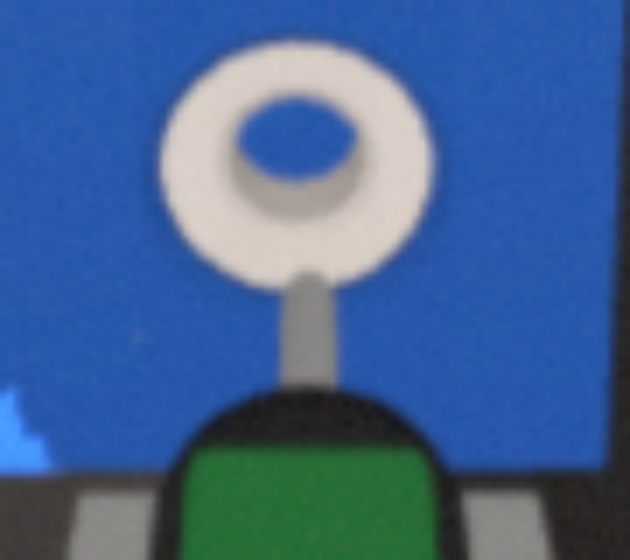

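Call:
servo_tool([
  {"travel":[-0.1,-1.3,0],"turn":0,"hand":0},
  {"travel":[-0.2,-2.7,0],"turn":0,"hand":0},
  {"travel":[-0.27,-4.0,-0.4],"turn":0,"hand":0},
  {"travel":[-0.27,-4.39,-1],"turn":0,"hand":0},
  {"travel":[-0.27,-4.39,-1],"turn":0,"hand":0},
  {"travel":[-0.27,-4.39,-1],"turn":0,"hand":0},
])

```text
t: 4.37
tool_pos: [0.5055, 0.1262, 0.1162]
orientation: [3.129, -0.274, -0.004]
force: [0.4, -0.4, -0.3]
grip_width: 0.0174
```

Run:
```python
from h import *
f=grab('wrist','w4.png');s=monitor.sense();print(s['t'],s['tool_pos'],s['force'])
u,v=map(int,proj(f,(.5077,.1272,.05)));print(u,v)
cv2.imwrite('pics/w4c.png',cv2.resize(f['pixels'][v-40:v+50,u-55:u+55,::-1],None,fx=6,fy=6))
print(u-55,v-40)
```

```text
4.4167 [0.50601391 0.12702496 0.11718205] [-0.21885685 -0.87002788 -0.65527812]
321 260
266 220
```

View pics/w4c.png

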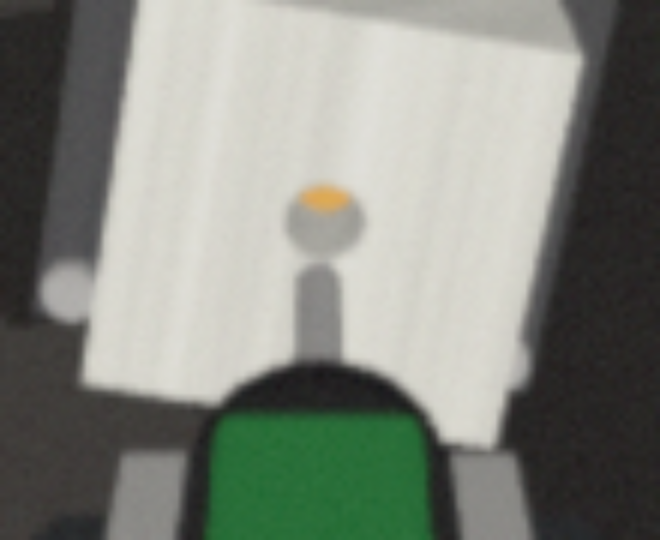

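Crop: bore centre at pixel (320,257), tip end at about (319,265).

Run:
```python
from h import *
f=grab('wrist')
print(onz(f,320.2,256.8,.045),onz(f,319,265.3,.059),monitor.sense()['tool_pos'])
```

```text
[0.50788384 0.1287838  0.045     ] [0.50696754 0.12841778 0.059     ] [0.50633093 0.12749379 0.11773677]
```

Call:
servo_tool([
  {"travel":[0.03,0.01,-0.2],"turn":0,"hand":0},
  {"travel":[0.03,0.01,-0.4],"turn":0,"hand":0},
  {"travel":[0.03,0.01,-0.6],"turn":0,"hand":0},
  {"travel":[0.03,0.01,-0.8],"turn":0,"hand":0},
  {"travel":[0.03,0.01,-1.0],"turn":0,"hand":0},
  {"travel":[0.03,0.01,-1.1],"turn":0,"hand":0},
  {"travel":[0.03,0.01,-1.2],"turn":0,"hand":0},
  {"travel":[0.03,0.01,-1.2],"turn":0,"hand":0},
  {"travel":[0.03,0.01,-1.2],"turn":0,"hand":0},
  {"travel":[0.03,0.01,-1.2],"turn":0,"hand":0},
])

```text
t: 5.3
tool_pos: [0.5073, 0.1273, 0.0824]
orientation: [-3.129, 0.271, -0.001]
force: [-5.3, 1.3, 11.9]
grip_width: 0.0176
```

Run:
```python
from h import *
f=grab('wrist','w5.png');
F=[];P=[]
for i in range(6):
    s=monitor.sense();F.append(s['force']);P.append(s['tool_pos']);grab('top')
print(s['t'],np.mean(P,0),np.mean(F,0),s['grip_width'])
cv2.imwrite('pics/w5c.png',cv2.resize(f['pixels'][210:390,220:420,::-1],None,fx=3,fy=3))
```

```text
5.6 [0.50730321 0.12730124 0.08244304] [-5.03721608  1.04016529 11.72366401] 0.017261865481992524
```

View pics/w5c.png

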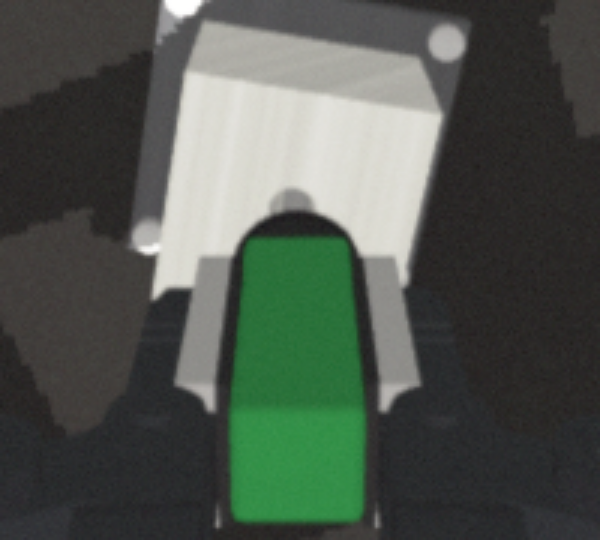

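Run:
```python
from h import *
g=grab('scene')
u,v=map(int,proj(g,(.507,.127,.07)))
im=g['pixels'][v-45:v+45,u-55:u+55,::-1].copy()
cv2.imwrite('pics/s5c.png',cv2.resize(im,None,fx=7,fy=7,interpolation=cv2.INTER_CUBIC))
for z in(.045,.067,.071,.09,.121):print(z,(proj(g,(.507,.1275,z))-[u-55,v-45])*7)
```

```text
0.045 [381.28047523 357.59795364]
0.067 [386.3218069  325.33961118]
0.071 [387.25594366 319.36228105]
0.09 [391.76923029 290.48277949]
0.121 [399.41420179 241.56433398]
```

View pics/s5c.png

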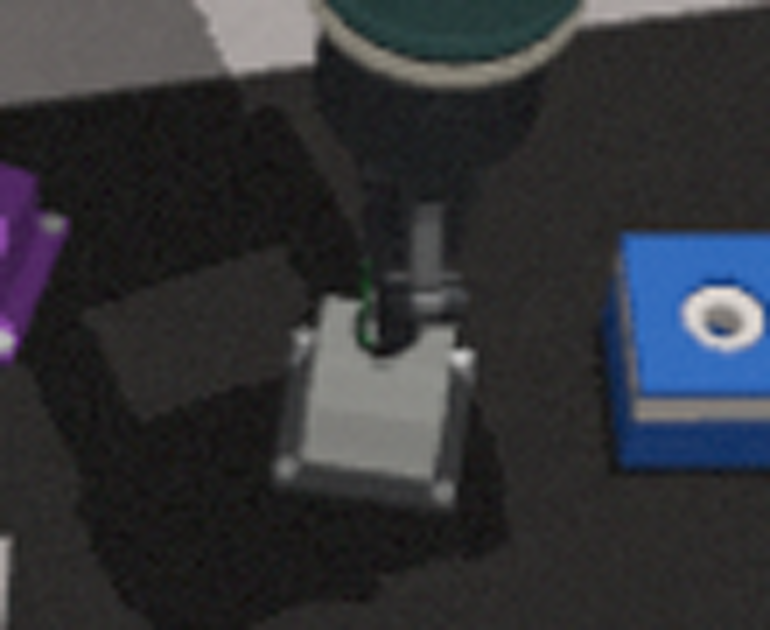

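The pin is in the bore: 11.7 N axial, TCP at 82 mm (tip about 22–24 mm), and in the scene crop the collar at (385,353) sits well down towards the gauge. I pull it out and cross to the unit.

Call:
servo_tool([
  {"travel":[-0.03,0,0.8],"turn":0,"hand":0},
  {"travel":[0,0,1.8],"turn":0,"hand":0},
  {"travel":[0,0,1.8],"turn":0,"hand":0},
  {"travel":[0.5,-1.3,1.8],"turn":0,"hand":0},
  {"travel":[1,-2.6,1.8],"turn":0,"hand":0},
  {"travel":[1.5,-3.9,1.8],"turn":0,"hand":0},
  {"travel":[2,-5.2,1.8],"turn":0,"hand":0},
  {"travel":[2.5,-6.5,1.8],"turn":0,"hand":0},
  {"travel":[2.97,-7.7,1.8],"turn":0,"hand":0},
  {"travel":[2.97,-8.08,1.4],"turn":0,"hand":0},
  {"travel":[2.97,-8.08,1.2],"turn":0,"hand":0},
  {"travel":[2.97,-8.08,1.2],"turn":0,"hand":0},
  {"travel":[2.97,-8.08,1.2],"turn":0,"hand":0},
])

```text
t: 6.78
tool_pos: [0.5958, -0.1145, 0.1169]
orientation: [-3.13, 0.271, 0.001]
force: [-0.0, -0.8, -0.8]
grip_width: 0.0174
```

Run:
```python
from h import *
f=grab('wrist','w6.png');s=monitor.sense();print(s['t'],s['tool_pos'],s['force'],s['grip_width'])
cv2.imwrite('pics/w6c.png',cv2.resize(f['pixels'][220:340,250:390,::-1],None,fx=5.5,fy=5.5))
```

```text
6.8333 [ 0.59605877 -0.11425181  0.11755299] [ 0.11077267 -0.36244652  0.7923996 ] 0.017105205079862837
```

View pics/w6c.png

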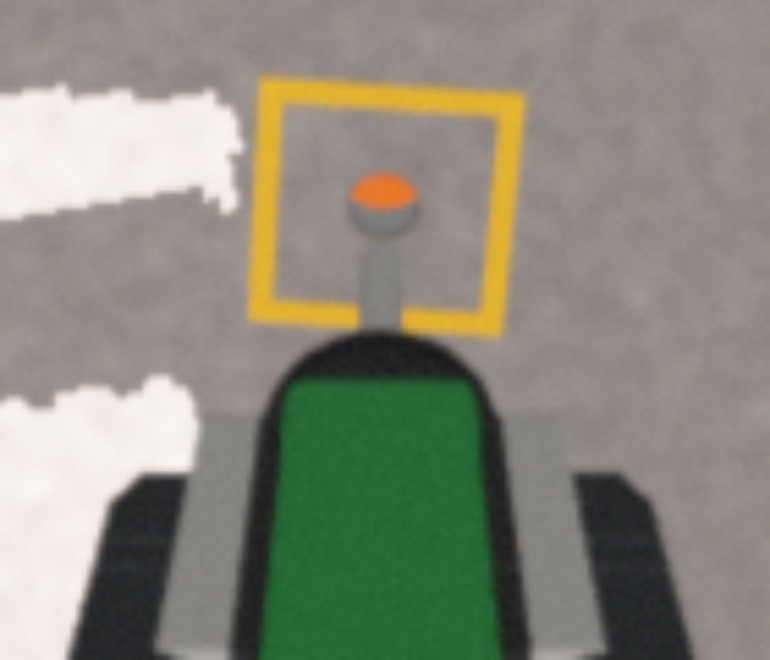

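The opening's centre is at about pixel (319.6,257.5), with the orange button visible in it. The tip lines up with it at (319,264), almost as it did over the gauge, so I go down without a correction.

Call:
servo_tool([
  {"travel":[0,0,-0.2],"turn":0,"hand":0},
  {"travel":[0,0,-0.4],"turn":0,"hand":0},
  {"travel":[0,0,-0.6],"turn":0,"hand":0},
  {"travel":[0,0,-0.8],"turn":0,"hand":0},
  {"travel":[0,0,-0.95],"turn":0,"hand":0},
  {"travel":[0,0,-1.05],"turn":0,"hand":0},
  {"travel":[0,0,-1.15],"turn":0,"hand":0},
  {"travel":[0,0,-1.2],"turn":0,"hand":0},
  {"travel":[0,0,-1.25],"turn":0,"hand":0},
  {"travel":[0,0,-1.25],"turn":0,"hand":0},
  {"travel":[0,0,-1.25],"turn":0,"hand":0},
])

```text
t: 7.75
tool_pos: [0.5965, -0.1153, 0.0814]
orientation: [-3.13, 0.272, -0.002]
force: [-6.7, 1.6, 14.9]
grip_width: 0.0175
```

Run:
```python
from h import *
f=grab('wrist','w7.png')
F=[];P=[]
for i in range(5):
    s=monitor.sense();F.append(s['force']);P.append(s['tool_pos']);g=grab('scene')
print(s['t'],np.mean(P,0),np.mean(F,0),s['grip_width'])
u,v=map(int,proj(g,(.596,-.115,.07)))
a=cv2.resize(f['pixels'][220:340,250:390,::-1],(466,400));b=cv2.resize(g['pixels'][v-30:v+30,u-25:u+25,::-1],(333,400))
cv2.imwrite('pics/w7c.png',np.hstack([a,b]))
```

```text
8.0 [ 0.59647518 -0.11530409  0.0814315 ] [-6.28292325  2.84155561 15.06170814] 0.0174636953409621
```

View pics/w7c.png

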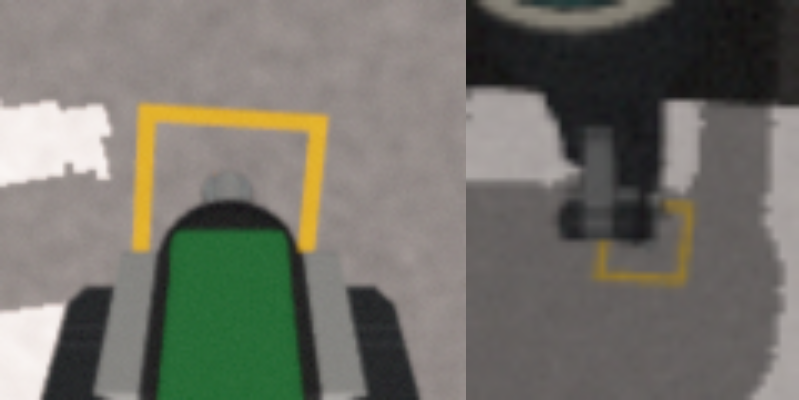

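Call:
servo_tool([
  {"travel":[0,0,0],"turn":0,"hand":0},
  {"travel":[0,0,0],"turn":0,"hand":0},
  {"travel":[0,0,0],"turn":0,"hand":0},
  {"travel":[0,0,0],"turn":0,"hand":0},
  {"travel":[0,0,0],"turn":0,"hand":0},
  {"travel":[0,0,0],"turn":0,"hand":0},
  {"travel":[0,0,0],"turn":0,"hand":0},
  {"travel":[0,0,0],"turn":0,"hand":0},
  {"travel":[0,0,0],"turn":0,"hand":0},
  {"travel":[0,0,0],"turn":0,"hand":0},
  {"travel":[0,0,0],"turn":0,"hand":0},
  {"travel":[0,0,0],"turn":0,"hand":0},
  {"travel":[0,0,0],"turn":0,"hand":0},
  {"travel":[0,0,0],"turn":0,"hand":0},
  {"travel":[0,0,0],"turn":0,"hand":0},
  {"travel":[0,0,0],"turn":0,"hand":0},
  {"travel":[0,0,0],"turn":0,"hand":0},
  {"travel":[0,0,0],"turn":0,"hand":0},
  {"travel":[0,0,0],"turn":0,"hand":0},
  {"travel":[0,0,0],"turn":0,"hand":0},
])

```text
t: 9.72
tool_pos: [0.5965, -0.1153, 0.0814]
orientation: [-3.13, 0.271, -0.002]
force: [-6.2, 2.6, 14.5]
grip_width: 0.0171
```

Call:
servo_tool([
  {"travel":[0,0,0],"turn":0,"hand":0},
  {"travel":[0,0,0],"turn":0,"hand":0},
  {"travel":[0,0,0],"turn":0,"hand":0},
  {"travel":[0,0,0],"turn":0,"hand":0},
  {"travel":[0,0,0],"turn":0,"hand":0},
  {"travel":[0,0,0],"turn":0,"hand":0},
  {"travel":[0,0,0],"turn":0,"hand":0},
  {"travel":[0,0,0],"turn":0,"hand":0},
  {"travel":[0,0,0],"turn":0,"hand":0},
  {"travel":[0,0,0],"turn":0,"hand":0},
  {"travel":[0,0,0],"turn":0,"hand":0},
  {"travel":[0,0,0],"turn":0,"hand":0},
  {"travel":[0,0,0],"turn":0,"hand":0},
  {"travel":[0,0,0],"turn":0,"hand":0},
  {"travel":[0,0,0],"turn":0,"hand":0},
  {"travel":[0,0,0],"turn":0,"hand":0},
  {"travel":[0,0,0],"turn":0,"hand":0},
  {"travel":[0,0,0],"turn":0,"hand":0},
  {"travel":[0,0,0],"turn":0,"hand":0},
  {"travel":[0,0,0],"turn":0,"hand":0},
])

```text
t: 11.38
tool_pos: [0.5965, -0.1153, 0.0815]
orientation: [-3.13, 0.272, -0.002]
force: [-7.0, 2.4, 14.7]
grip_width: 0.0176
```

Call:
servo_tool([
  {"travel":[0,0,0],"turn":0,"hand":0},
  {"travel":[0,0,0],"turn":0,"hand":0},
  {"travel":[0,0,0],"turn":0,"hand":0},
  {"travel":[0,0,0],"turn":0,"hand":0},
  {"travel":[0,0,0],"turn":0,"hand":0},
  {"travel":[0,0,0],"turn":0,"hand":0},
  {"travel":[0,0,0],"turn":0,"hand":0},
  {"travel":[0,0,0],"turn":0,"hand":0},
  {"travel":[0,0,0],"turn":0,"hand":0},
  {"travel":[0,0,0],"turn":0,"hand":0},
])

```text
t: 12.22
tool_pos: [0.5965, -0.1153, 0.0814]
orientation: [3.13, -0.271, 0.002]
force: [-6.4, 2.9, 15.0]
grip_width: 0.0174
```

Run:
```python
from h import *
g=grab('scene','s8.png');t=grab('top','t8.png');s=monitor.sense();print(s['t'],s['tool_pos'],s['force'],s['grip_width'])
```

```text
12.3167 [ 0.59648702 -0.11530319  0.08144812] [-5.44886158  0.97061211 15.03193716] 0.017663521313476004
```

View pics/s8.png

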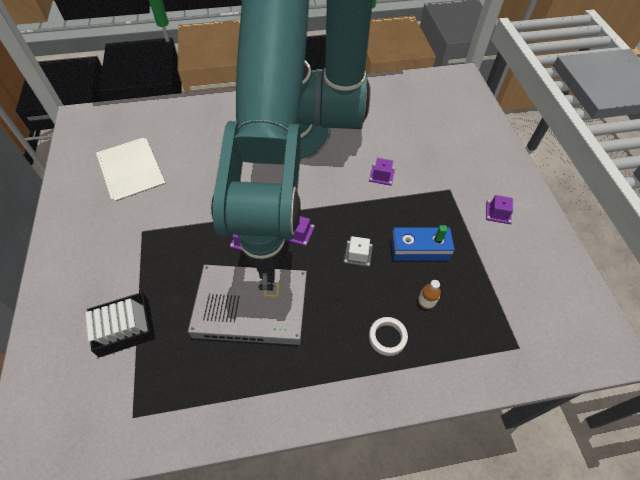

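The scene view shows the other pin standing in the rack at (441,233), the gauge empty at (359,247), and the tape (388,337), bottle (431,294) and tray (120,323) where they were. The press has held steady at 15 N for over 4 s.

```bash
python3 -c "
from h import *
print(ticket.job_done())"
```

```text
the job is handed in; nothing more can be done
None
```

I handed the job in at about 12.3 s, with the slim pin still gripped and pressing the reset button.

- **Choosing the pin:** The first pin I lifted, from the rack's -y hole, showed a thin shank. It slid into the silver gauge and bottomed the foot, with about 12 N axial force and the tip an estimated 22 mm above the table. The other pin never left the rack, so nothing had to be put back.
- **Pressing the button:** I took the same pin through the yellow-marked opening and pushed the button down. The press held steady at about 15 N for over 4 s, and the tool stopped 1 mm lower than at the gauge, which matches a fully pressed button.
- **Last checks:** In the final picture the other pin stands in the rack, the gauge is empty, and the tape, bottle and tray have not visibly moved. The grip reads 17.4 to 17.7 mm on the 18 mm handle.
- **What was not confirmed:** The joint values can't be read directly, so full travel of the foot and button is inferred from depth and force. A side force of about 5 to 7 N showed while the pin was pressed in, both at the gauge and at the opening. I took it as the shank leaning on the wall and did not correct it.

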